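# Pop the spares hatch on the bench TIG set

### The arm

A 7-joint arm with a two-finger parallel gripper is mounted at the origin on the work surface. World frame = base frame: x ahead of the robot, y to its left, z up, the work surface at z = 0. Lengths are in m, angles in rad, forces in N, time in s.
With the tool pointing down it reaches from about 0.4 to 0.85 m from the base axis. Payload 4.5 kg.
Tool frame: the origin (TCP) lies on the centre line of the jaws, within the pads' length; the fingertips stand 8 mm ahead of it and the grasp point (between the pads) lies 11 mm behind it; z points along the fingers, x is the direction in which the jaws open and shut, and the axes are right-handed (so a half turn about z gives the same grasp; the last joint's range is limited). The gripper opens to 88 mm and grips with 3 to 60 N. Pads are 18 mm wide; open, the fingers measure 123 mm over their backs; the gripper's body (75 mm by 187 mm) begins 45 mm behind the grasp point.
Start: joints at [1.157, 0.689, -0.195, 1.565, 0.157, 0.902, -0.215], TCP at [0.271, -0.563, 0.247] pointing down, gripper open.
Joint ranges: [-3.01, 3.01], [-0.46, 2.08], [-1.47, 1.51], [0.13, 2.56], [-1, 4.14], [0.04, 2.09], [-2.66, 2.66]. Speed limits (rad/s): [2.57, 2.57, 3.14, 3.14, 3.14, 3.14, 3.14].

### API

Orientations are given as a unit quaternion [x, y, z, w].
In Python, from plant import r gives the robot as it stands.
- The arm moves only by the shell command python3 -m pendant 'ROWS' [FORCE]. ROWS is JSON, a list of rows, each a list of 3 entries, a list of its own where there are three numbers: the turn, a rotation vector about the tool's x, y, z in rad, then the shift along the tool's x, y, z in m, then the opening, from 0 (shut) to 1 (fully open). In form: [[[wx, wy, wz], [tx, ty, tz], claw], ...]. A call has 1 to 10 rows; each row is the pose to reach, as a shift and turn from the pose commanded when the call began, along the tool's axes at that moment; what a row does not reach only later rows make up. A row lasts 1/10 s, in which the tool goes at most 50 mm and 8.59 degrees, less where a joint would pass 70% of its speed; a pose out of reach is approached as far as the arm can. A call with a gripper value outside its range is refused whole. The fingers move at their own pace and stop on an object; FORCE is the grip in N (left out, the last holds). Time passes only in rows, so rows that repeat a pose let the fingers close. It gives the time, the measured TCP pose, the force and the opening at its end, in the units of the state.
- r.get_state(): the state, without advancing time (a new reading comes with each control period).
- r.snapshot(name): name is "side" or "top"; returns a dict with "image" (420x560x3 uint8, red, green, blue), "mtx" (3x3 intrinsics, pixels), "dist" ([k1, k2, p1, p2, k3] as OpenCV has them; the pictures are not rectified), "R" (3x3) and "t" (3): a world point X has camera coordinates R X + t. Camera axes: x right, y down, z forward; pixel columns grow to the right and rows downward; lengths in m; the calibration is good to about 2 mm. A picture is of the moment at which its call begins. There is no depth.
- r.finish_job(): hands the job in, once; it reports no verdict.
The state is a dict: "clock": time; "q": joint angles; "qd": joint speeds; "joint_torque": joint torques, N m; "tool_pos": TCP position; "eef_rot": TCP orientation; "contact_force": force on the tool from outside, world axes, zero at the start; "moment": the same for the moment, N m; "opening": opening from 0.0 (shut) to 1.0 (fully open).
Only numpy, scipy, OpenCV 4.12 (cv2) and the standard library are available. Lean on these libraries where they do the work, as an engineer would, in place of code of your own. Each camera call takes 0.05 s, during which the arm holds its last target. There are 200 camera calls.

### The job

Open the spares hatch on top of the blue TIG welding set so that the welder can take out a fresh electrode: press the yellow mark on the white hatch cover once with the fingertips, fully in, until the push-push latch lets go, then take the hand away and see that the hatch springs up and stays open by itself. Do not push it shut again once it has popped or swing it any further than its spring takes it, and leave the gas nozzle, the electrode box, the wire brush and the flanged pipe where they are.

Things in the scene. Friction and masses are not known exactly. Their poses are not given: they have to be found in the camera images.
- welder: Blue bench-top TIG power source, 300 mm deep (x), 320 wide (y), 165 high, fixed. Origin at the centre of its underside on the table; z up; -x is its front (sockets, knob). In its flat top, near the front and 40 mm to -y of the middle, is the spares compartment (110 x 130 mm, 70 deep) under the hatch.
- hatch_cover: White hatch cover, plate 108 (x) by 127 (y) by 4 mm, 80 g, flush with the welder's top when shut, its axes then those of the welder. Origin on the hinge line, middle of its rear (+x) edge, at its upper face; the free front edge lies 109 mm to -x of it. It swings up about the hinge line. A yellow mark, 29 mm across, shows where to press.
- press_mark (a point): Middle of the yellow mark on the cover's upper face, 80 mm in front (-x) of the hinge line, 29 mm behind the free edge, mid-width; 165 mm above the table when shut. Fingertips up to 40 mm across centred here stay clear of the fixed rim.
- hatch_edge (a point): Middle of the cover's free front edge, on its upper face, 109 mm from the hinge line.
- hatch (a joint): Hinge, rad: 0 shut and latched, negative pressed in, positive open. Pressed at the mark it gives at about 3 N and bottoms out hard at -0.066 (mark 5.3 mm down). Beyond -0.05 (4 mm) the latch is released: as the finger draws back a damped spring lifts the hatch to rest at about 0.77 in 2 s, free edge 76 mm up. A lesser press leaves it latched. Pushed fully in when open, it latches again.
- latch_pin (a joint): Follower pin of the latch in the compartment's front wall, slides sideways, m: 0 latched, +0.003 to +0.0085 while being released, about -0.010 once the hatch has sprung open, and stays there until the hatch is shut again.
- nozzle: Pinkish ceramic gas nozzle, 25 mm diameter, 48 mm high, 25 g, standing loose on the welder's top to the left (+y) of the hatch. Origin at the centre of its underside, z up. To be left alone.
- electrode_box: Flat red plastic box of tungsten electrodes, 42 (x) by 180 (y) by 12 mm, lying loose on the welder's top behind the hatch. Origin at the centre of its underside. To be left alone.
- wire_brush: Wire brush with a wooden handle, lying on the table beside the welder, 270 mm long (x), about 50 mm wide (y), 16 mm high. Origin on the table under the middle of its handle. To be left alone.
- flanged_pipe: Workpiece on the table beside the welder: stainless pipe, 54 mm diameter, standing on a round flange of 150 mm diameter and 16 mm thickness, 150 mm high in all, 2.2 kg. Origin at the centre of the flange's underside. To be left alone.

How it is judged:
On the way, in this order (a step that is already met when the one before it is completed fails the run):
1. the fingers press the hatch in past its latch point (value of joint hatch below -0.03 rad and contact force between the fingers and hatch_cover above 1 N).
2. the hatch has sprung open and stands open by itself, nothing touching it (value of joint hatch above 0.6 rad and contact force between anything else and hatch_cover below 0.05 N), for 0.5 s.
At the end, for the whole second after the job is handed in: The hatch stands open at its spring's rest, between 0.6 and 0.95 rad, still (below 0.1 rad/s), with the latch released and nothing touching the cover; nozzle (upright within 0.2 rad) and electrode box within 10 mm, wire brush and flanged pipe within 20 mm of where they began (all of step 2 and value of joint hatch below 0.95 rad and velocity of joint hatch between -0.1 and 0.1 rad/s and value of joint latch_pin below -0.005 m and distance of each of nozzle, electrode_box from where it was at the start of the episode below 0.01 m and angle between nozzle's own z axis and vertical below 0.2 rad and distance of each of wire_brush, flanged_pipe from where it was at the start of the episode below 0.02 m).
It fails at once if the hatch is pushed shut again after it has popped (value of joint hatch below 0.02 rad and value of joint latch_pin below -0.0025 m).
It fails at once if the hatch is swung beyond where its spring takes it (0.95 rad) (value of joint hatch above 0.95 rad).
It fails at once if the nozzle is knocked or lifted (30 mm) (distance of nozzle from where it was at the start of the episode above 0.03 m).
It fails at once if the electrode box is pushed or lifted (30 mm) (distance of electrode_box from where it was at the start of the episode above 0.03 m).
It fails at once if the wire brush or the flanged pipe is pushed or lifted (40 mm) (distance of any of wire_brush, flanged_pipe from where it was at the start of the episode above 0.04 m).
It also fails if it takes over 32 s, if anything falls off the work surface, if the arm or the gripper's body presses on something with over 40 N, if the wrist force passes 120 N, or if a joint passes its speed limit or range.

## Working session

There is one attempt and no reset: what is moved stays moved. The work goes in short steps, Python scripts to look and compute and a shell command to move; the robot and the scene stay as the last step left them, time stands still between calls to the robot, and variables do not carry over. Pictures are saved under pics/ and viewed, about 8 in all and at most 12, crops included, and the job is handed in when it is done.

```bash
mkdir -p pics; ls
python3 - <<'E'
from plant import r
import cv2,pickle
s=r.get_state();print({k:s[k] for k in('clock','tool_pos','eef_rot','contact_force','opening')})
for n in('top','side'):
    d=r.snapshot(n);pickle.dump(d,open(n+'.pkl','wb'));cv2.imwrite(f'pics/{n}0.png',d['image'][:,:,::-1])
E
```

```text
pics
{'clock': 0.0, 'tool_pos': array([ 0.27031357, -0.56283201,  0.2459309 ]), 'eef_rot': array([ 8.46479444e-01, -5.32420633e-01, -7.93348214e-04, -4.36150601e-04]), 'contact_force': array([-0.84604235,  0.29009667,  0.11715902]), 'opening': 0.9996993920188162}
```

View pics/top0.png

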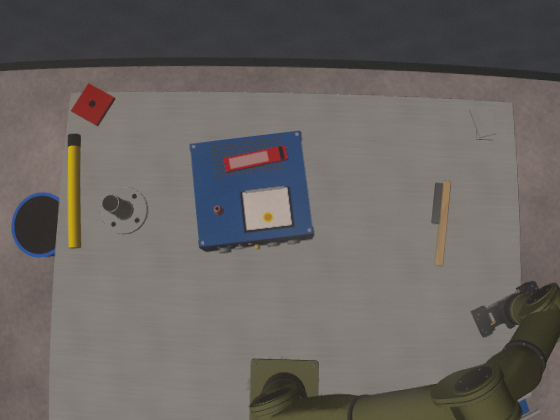

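View pics/side0.png

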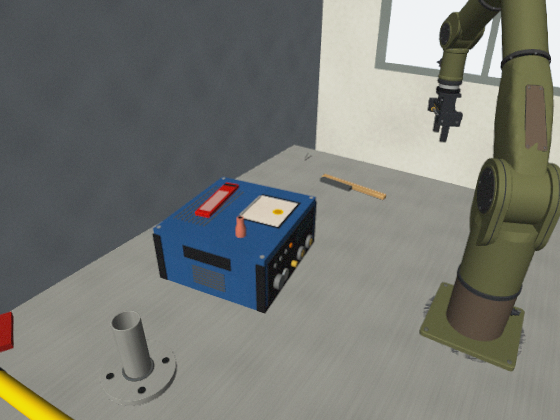

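The top view shows the mark at about (268,217), the white cover around it, the nozzle at (217,210) and the box at (255,158). The side view shows the mark at about (278,212). Next I'll turn these into world positions.

```bash
cat > h.py <<'E'
import cv2,pickle,numpy as np
def ray(d,uv):
    p=cv2.undistortPoints(np.array([[uv]],float),d['mtx'],np.array(d['dist']))[0,0]
    R=np.array(d['R']);return -R.T@np.array(d['t']), R.T@np.array([*p,1.])
def onz(d,uv,z):
    c,v=ray(d,uv);return c+v*(z-c[2])/v[2]
def mask(d,lo,hi,box):
    h=cv2.cvtColor(d['image'],cv2.COLOR_RGB2HSV);m=cv2.inRange(h,lo,hi);k=np.zeros_like(m);x0,y0,x1,y1=box;k[y0:y1,x0:x1]=1;return m*k
def cen(m):
    q=cv2.moments(m,True);return (q['m10']/q['m00'],q['m01']/q['m00']),q['m00']
E
python3 - <<'E'
from h import *
from scipy.spatial.transform import Rotation as Ro
T=pickle.load(open('top.pkl','rb'));S=pickle.load(open('side.pkl','rb'))
rs=[]
for d,b in((T,(245,190,290,230)),(S,(245,198,298,225))):
    uv,a=cen(mask(d,(18,140,120),(35,255,255),b));print('mark',uv,a,onz(d,uv,.165));rs.append(ray(d,uv))
(c1,v1),(c2,v2)=rs
x=np.linalg.lstsq(np.c_[v1,-v2],c2-c1,rcond=None)[0];print('tri',c1+v1*x[0],c2+v2*x[1])
m=mask(T,(0,0,140),(40,255,255),(236,180,300,240))
c=max(cv2.findContours(m,0,2)[0],key=cv2.contourArea)
W=np.array([onz(T,p[0],.165)[:2] for p in c],np.float32)
rr=cv2.minAreaRect(W);print('cover',rr,cv2.boxPoints(rr).round(3).tolist())
m=mask(T,(0,90,60),(15,255,255),(205,200,228,220));print('nozzle',onz(T,cen(m)[0],.2),cen(m))
m=mask(T,(0,120,80),(10,255,255),(220,140,295,180));m|=mask(T,(170,120,80),(180,255,255),(220,140,295,180));print('box',onz(T,cen(m)[0],.177))
print(Ro.from_quat([ 8.46479444e-01, -5.32420633e-01, -7.93348214e-04, -4.36150601e-04]).as_matrix().round(4))
E
```

```text
mark (267.51428571428573, 216.67142857142858) 70.0 [0.51338391 0.05530119 0.165     ]
mark (277.4634146341463, 211.4390243902439) 41.0 [0.51316448 0.05701828 0.165     ]
tri [0.51353392 0.05534455 0.1639419 ] [0.51406603 0.05562897 0.164029  ]
cover ((0.536579966545105, 0.058245278894901276), (0.10631202161312103, 0.12601663172245026), 8.352900505065918) [[0.4749999940395355, 0.11299999803304672], [0.49300000071525574, -0.012000000104308128], [0.5979999899864197, 0.004000000189989805], [0.5799999833106995, 0.12800000607967377]]
nozzle [0.52390981 0.19351288 0.2       ] ((217.0, 209.8095238095238), 21.0)
box [0.67927076 0.08540325 0.177     ]
[[ 4.331e-01 -9.014e-01 -9.000e-04]
 [-9.014e-01 -4.331e-01  1.600e-03]
 [-1.800e-03  1.000e-04 -1.000e+00]]
```

Triangulation puts the mark at about (0.513, 0.055, 0.164), and the welder is yawed about +8.4°. I'll close the fingers and move above the mark, staying about 70 mm clear of the top.

```bash
python3 -m pendant '[[[0,0,0],[-0.014,-0.015,-0.005],0],[[0,0,0],[-0.042,-0.045,-0.01],0],[[0,0,0],[-0.07,-0.075,-0.015],0],[[0,0,0],[-0.1,-0.107,-0.015],0],[[0,0,0],[-0.13,-0.14,-0.015],0],[[0,0,0],[-0.16,-0.172,-0.015],0],[[0,0,0],[-0.19,-0.204,-0.015],0],[[0,0,0],[-0.215,-0.231,-0.015],0],[[0,0,0],[-0.23,-0.248,-0.015],0],[[0,0,0],[-0.23,-0.248,-0.015],0]]' 20
python3 -m pendant '[[[0,0,0.05],[-0.014,-0.015,0],0],[[0,0,0.1],[-0.042,-0.045,0],0],[[0,0,0.15],[-0.07,-0.075,0],0],[[0,0,0.2],[-0.1,-0.107,0],0],[[0,0,0.25],[-0.13,-0.14,0],0],[[0,0,0.3],[-0.16,-0.172,0],0],[[0,0,0.3],[-0.19,-0.204,0],0],[[0,0,0.3],[-0.21,-0.226,0],0],[[0,0,0.3],[-0.222,-0.239,0],0],[[0,0,0.3],[-0.222,-0.239,0],0]]'
python3 - <<'E'
from plant import r
from scipy.spatial.transform import Rotation as Ro
import cv2,numpy as np
s=r.get_state();R=Ro.from_quat(s['eef_rot']).as_matrix();print(R.round(4),s['tool_pos'],s['opening'],s['contact_force'])
print('d tool',R.T@(np.array([.5133,.0555,.183])-s['tool_pos']))
E
```

```text
clock: 1.1
tool_pos: [0.396, -0.2451, 0.2617]
eef_rot: [0.848, -0.529, -0.0, -0.001]
contact_force: [0.2, -0.8, -0.0]
opening: 0.117
clock: 2.1
tool_pos: [0.5149, 0.0565, 0.2614]
eef_rot: [0.758, -0.652, -0.0, -0.001]
contact_force: [0.5, 0.6, -0.6]
opening: 0.005
[[ 1.504e-01 -9.886e-01  7.000e-04]
 [-9.886e-01 -1.504e-01  9.000e-04]
 [-7.000e-04 -8.000e-04 -1.000e+00]] [0.51490876 0.05652477 0.26140933] 0.005211577755118741 [ 0.54358578  0.63238932 -0.5836974 ]
d tool [0.0008295  0.00180598 0.07840735]
```

Go down to about 10 mm above the cover (tip z about 0.175), then look.

```bash
python3 -m pendant '[[[0,0,0],[0.001,0.002,0.012],0],[[0,0,0],[0.001,0.002,0.03],0],[[0,0,0],[0.001,0.002,0.05],0],[[0,0,0],[0.001,0.002,0.065],0],[[0,0,0],[0.001,0.002,0.075],0],[[0,0,0],[0.001,0.002,0.078],0],[[0,0,0],[0.001,0.002,0.078],0]]'
python3 - <<'E'
from plant import r
import cv2
a=r.snapshot('side')['image'][170:280,200:340,::-1]
cv2.imwrite('pics/side1.png',cv2.resize(a,None,fx=5,fy=5,interpolation=2))
print(r.get_state()['tool_pos'],r.get_state()['contact_force'])
E
```

```text
clock: 2.8
tool_pos: [0.512, 0.0525, 0.1836]
eef_rot: [0.757, -0.653, 0.0, 0.0]
contact_force: [0.1, 0.4, 0.6]
opening: 0.006
[0.51233268 0.05292232 0.18405278] [ 1.09508158 -0.48301295 -0.45492828]
```

View pics/side1.png

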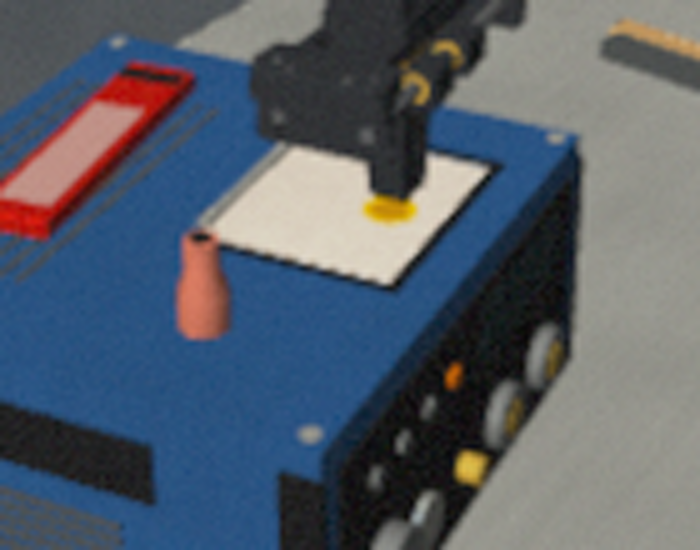

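The fingertips (crop (395,190)) sit right over the yellow mark (390,208), clear of the nozzle and box. I'll press slowly and watch the force.

```bash
python3 -m pendant '[[[0,0,0],[-0.001,0,0.004],0],[[0,0,0],[-0.001,0,0.007],0],[[0,0,0],[-0.001,0,0.009],0],[[0,0,0],[-0.001,0,0.011],0],[[0,0,0],[-0.001,0,0.012],0],[[0,0,0],[-0.001,0,0.013],0],[[0,0,0],[-0.001,0,0.013],0]]'
python3 -m pendant '[[[0,0,0],[0,0,0.001],0],[[0,0,0],[0,0,0.002],0],[[0,0,0],[0,0,0.002],0]]'
```

```text
clock: 3.55
tool_pos: [0.512, 0.0547, 0.1708]
eef_rot: [0.757, -0.653, 0.0, -0.0]
contact_force: [-0.2, 0.4, 3.1]
opening: 0.007
clock: 3.85
tool_pos: [0.5121, 0.0547, 0.1687]
eef_rot: [0.757, -0.653, 0.0, -0.0]
contact_force: [-0.4, 0.5, 3.3]
opening: 0.004
```

```bash
python3 -m pendant '[[[0,0,0],[0,0,0.001],0],[[0,0,0],[0,0,0.001],0]]'; python3 -m pendant '[[[0,0,0],[0,0,0.001],0],[[0,0,0],[0,0,0.001],0]]'
```

```text
clock: 4.05
tool_pos: [0.5121, 0.0547, 0.1683]
eef_rot: [0.757, -0.653, 0.0, -0.0]
contact_force: [-1.6, 0.6, 8.7]
opening: 0.002
clock: 4.25
tool_pos: [0.5122, 0.0547, 0.1681]
eef_rot: [0.757, -0.653, 0.0, -0.001]
contact_force: [-3.3, -0.3, 15.7]
opening: 0.007
```

It has bottomed out: the force rose from 3 to 16 N with almost no further travel. Withdraw upward and to the front.

```bash
python3 -m pendant '[[[0,0,0],[0,0,-0.006],0],[[0,0,0],[0,0,-0.025],0],[[0,0,0],[0,0,-0.06],0],[[0,0,0],[0,0.005,-0.1],0],[[0,0,0],[0,0.02,-0.14],0],[[0,0,0],[0,0.04,-0.17],0],[[0,0,0],[0,0.06,-0.19],0],[[0,0,0],[0,0.075,-0.2],0],[[0,0,0],[0,0.08,-0.2],0],[[0,0,0],[0,0.08,-0.2],0]]'
for i in 1 2; do python3 -m pendant '[[[0,0,0],[0,0,0],0],[[0,0,0],[0,0,0],0],[[0,0,0],[0,0,0],0],[[0,0,0],[0,0,0],0],[[0,0,0],[0,0,0],0],[[0,0,0],[0,0,0],0],[[0,0,0],[0,0,0],0],[[0,0,0],[0,0,0],0],[[0,0,0],[0,0,0],0],[[0,0,0],[0,0,0],0]]'; done
python3 - <<'E'
from plant import r
import cv2
a=r.snapshot('side')['image'][120:300,130:370,::-1]
cv2.imwrite('pics/side2.png',cv2.resize(a,None,fx=3,fy=3,interpolation=2))
E
```

```text
clock: 5.25
tool_pos: [0.4323, 0.0426, 0.3663]
eef_rot: [0.757, -0.653, -0.0, 0.0]
contact_force: [-0.6, -0.5, 0.3]
opening: 0.004
clock: 6.25
tool_pos: [0.4328, 0.0428, 0.3667]
eef_rot: [0.757, -0.653, 0.0, -0.0]
contact_force: [0.1, 0.6, -0.7]
opening: 0.005
clock: 7.25
tool_pos: [0.4328, 0.0428, 0.3667]
eef_rot: [0.757, -0.653, 0.0, -0.0]
contact_force: [0.7, 1.1, -0.6]
opening: 0.007
```

View pics/side2.png

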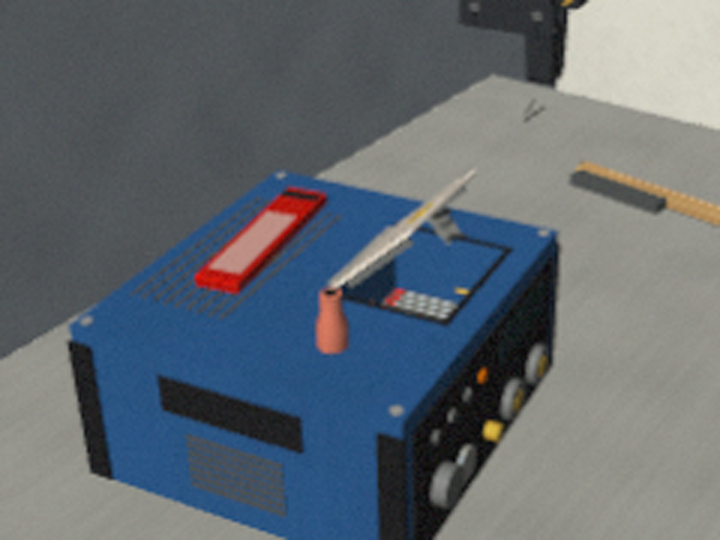

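The hatch stands open, with its free edge at crop (475,172). The nozzle (330,320) and box (262,240) are undisturbed and the hand is well clear. I'll wait one more second, check that nothing is moving and that the objects haven't shifted, then hand in.

```bash
cat > chk.py <<'E'
from plant import r
from h import *
a=r.snapshot('side')['image'].astype(int)
S0=pickle.load(open('side.pkl','rb'))['image'].astype(int)
np.save('last.npy',a)
for n,(x0,y0,x1,y1) in dict(nozzle=(232,215,248,240),box=(192,180,238,218),brush=(318,172,388,200),pipe=(100,305,180,400)).items():
    print(n,'mean diff vs start',abs(a-S0)[y0:y1,x0:x1].mean().round(2))
E
python3 chk.py; cp last.npy first.npy
python3 -m pendant '[[[0,0,0],[0,0,0],0],[[0,0,0],[0,0,0],0],[[0,0,0],[0,0,0],0],[[0,0,0],[0,0,0],0],[[0,0,0],[0,0,0],0],[[0,0,0],[0,0,0],0],[[0,0,0],[0,0,0],0],[[0,0,0],[0,0,0],0],[[0,0,0],[0,0,0],0],[[0,0,0],[0,0,0],0]]' >/dev/null
python3 chk.py >/dev/null; python3 -c "
import numpy as np
a=abs(np.load('last.npy')-np.load('first.npy'));print('hatch',a[170:230,235:300].mean(),'whole',a.mean())
from plant import r
r.finish_job()"
```

```text
nozzle mean diff vs start 9.09
box mean diff vs start 2.58
brush mean diff vs start 2.01
pipe mean diff vs start 2.01
hatch 2.2864957264957266 whole 1.8036366213151926
the job is handed in; nothing more can be done
```

The hatch is open and the job is handed in. I pressed the yellow mark once with closed fingertips, down to the hard stop. The force rose from about 3 N to 16 N with almost no further travel. I then drew the hand up and to the front, about 0.2 m clear.

**Hatch:** The last picture I viewed, about 3 s after release, shows it standing open by itself with nothing near it. Comparing two pictures 1 s apart, the hatch area changed by 2.3 grey levels against 1.8 for the whole image, so it looks still. I did not measure the hatch angle itself.

**Objects left alone:**
- **Electrode box, wire brush and flanged pipe:** their image areas match the start, differing only by about the noise level (2.0–2.6).
- **Nozzle:** its image area differed more (9.1). I put that down to the open hatch and uncovered compartment showing behind it. It stood upright in the last picture, but I did not measure its position after the press. The fingers never came near it.

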